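# Pop the pastel box open

### The arm

A 6-joint arm with a two-finger parallel gripper is mounted at the origin on the work surface. World frame = base frame: x ahead of the robot, y to its left, z up, the work surface at z = 0. Lengths are in m, angles in rad, forces in N, time in s.
With the tool pointing down it reaches from about 0.4 to 0.825 m from the base axis. Payload 7 kg.
Tool frame: the origin (TCP) lies on the centre line of the jaws, within the pads' length; the fingertips stand 22 mm ahead of it and the grasp point (between the pads) lies 3 mm ahead of it (arm.tcp_to_tips is the distance from the TCP to the fingertips, in m); z points along the fingers, y is the line along which they close (so a half turn about z gives the same grasp; the last joint's range is limited). The gripper opens to 88 mm and grips with 3 to 60 N. Pads are 19 mm wide; open, the fingers measure 130 mm over their backs; the gripper's body (78 mm by 193 mm) begins 47 mm behind the grasp point.
Start: joints at [-0.977, 0.359, 0.012, 0, -1.224, -0.288], TCP at [0.203, -0.644, 0.249] pointing down, gripper open.
Joint ranges: [-3.07, 3.07], [-1.43, 2.12], [-1.02, 1.25], [-3.03, 1.67], [-3.05, -0], [-3.03, 3.03]. Speed limits (rad/s): [2.39, 2.39, 3.01, 3.14, 3.14, 3.14].

### API

Orientations are given as [roll, pitch, yaw] about the fixed x, y, z axes, in that order (R = Rz(yaw) Ry(pitch) Rx(roll)).
In Python, from station import arm gives the robot as it stands.
- The arm moves only by the tool jog_arm, never from a script. Its argument "targets" is a list of rows, each an object of numbers: "dx", "dy", "dz": the shift along the tool's x, y, z in mm; "rx", "ry", "rz": the turn, a rotation vector about the tool's x, y, z in rad; "gripper": the closure, from 0 (fully open) to 1 (shut). In form: [{"dx": .., "dy": .., "dz": .., "rx": .., "ry": .., "rz": .., "gripper": ..}, ...]. A call has exactly 8 rows; each row is the pose to reach, as a shift and turn from the pose commanded when the call began, along the tool's axes at that moment; what a row does not reach only later rows make up. A row lasts 1/12 s, in which the tool goes at most 41.7 mm and 7.16 degrees, less where a joint would pass 70% of its speed; a pose out of reach is approached as far as the arm can. A call with a gripper value outside its range is refused whole. The fingers move at their own pace and stop on an object; "force" is the grip in N (left out, the last holds). Time passes only in rows, so rows that repeat a pose let the fingers close, or fill a call up. It gives the time, the measured TCP pose, the force, the opening and the grip force at its end, in the units of the state.
- arm.get_state(): the state, without advancing time (a new reading comes with each control period).
- arm.grab_frame(name): name is "scene" or "top"; returns a dict with "frame" (400x640x3 uint8, red, green, blue), "z_map" (400x640 float32, m along the optical axis (not along the pixel's ray), 0 where there is no reading), "fx", "fy", "cx", "cy" (pixels), "distortion" ([k1, k2, p1, p2, k3] as OpenCV has them; the pictures are not rectified), "view" (4x4, takes a point from world to camera coordinates). Camera axes: x right, y down, z forward; pixel columns grow to the right and rows downward; lengths in m; the calibration is good to about 2 mm. A picture is of the moment at which its call begins.
- arm.job_done(): hands the job in; it is judged then, once.
The state is a dict: "t": time; "q": joint angles; "qd": joint speeds; "joint_efforts": joint torques, N m; "eef_pos": TCP position; "ee_rot": TCP orientation; "force": force on the tool from outside, world axes, zero at the start; "moment": the same for the moment, N m; "width": finger opening in m; "gripper_force": force on a finger pad.
Only numpy, scipy, OpenCV 4.12 (cv2) and the standard library are available. Lean on these libraries where they do the work, as an engineer would, in place of code of your own. Each camera call takes 0.05 s, during which the arm holds its last target. There are 200 camera calls.

### The job

Push the flat paint tin off the wide lid of the pastel box, sideways onto the fixed wooden top of the same box, without lifting it. Then press the front of that lid down once with the fingertips until it stops, take the hand away so that the lid springs up, and wait two seconds to see that it stays open; pressing a second time would shut it again. Leave the narrow-lidded brush box shut and the other things on the table where they are.

Things in the scene. Friction and masses are not known exactly. Their poses are not given: they have to be found in the camera images.
- pastel_box: The larger pale wooden box, fixed: 180 mm (its x) by 283 mm (its y, -150 to +133 mm) by 80 mm high. Origin on the table under it; x points away from the robot, to the lid's hinge; z up. From y = -150 to +3 mm its top is a fixed flat board 80 mm above the table; the wide lid fills y = +5 to +125 mm. 6 mm walls, also 80 mm high, frame the lid at the front (x -90 to -84) and the +y end.
- wide_lid (a joint): Angle of the pastel box's wide lid (rad): 0 to 0.015 latched shut, -0.048 pressed to its stop, 0.6 sprung fully open. The lid is 120 mm wide (middle at box y = +65 mm) and 142 mm from hinge to front edge (box x = +60 to -82 mm), 8 mm thick; its top is 82 mm above the table when shut. The hinge runs along its far edge. Opening raises the front edge about 80 mm.
- wide_lid_press (a point): Point on top of the wide lid, mid-width, 27 mm behind its front edge (115 mm from the hinge): a good place to press. Push-push latch: 2 to 4 N here moves it down; it unlatches from about 4.5 mm down and stops firmly at 5.5 mm. Let go, its spring raises the lid to an open stop within about a second. A second press latches it shut again.
- wide_latch (a joint): Position of the indexing pin inside the latch of the wide lid (m), hidden from view: about 0 while latched at the start, about 0.010 after one press and release, above 0.012 after a second press.
- paint_tin: Flat closed steel tin lying on the wide lid at the start, loose, 95 mm (its x) by 60 mm (its y) by 18 mm high, about 0.14 kg (70 to 140 % of it). Origin at the centre of its underside. It starts about over the middle of the lid, its long side roughly along the box's x.
- tin_corner0 (a point): Bottom corner of the paint tin, at +47.5 mm in x and +30 mm in y of the tin
- tin_corner1 (a point): Bottom corner of the paint tin, at +47.5 mm in x and -30 mm in y of the tin
- tin_corner2 (a point): Bottom corner of the paint tin, at -47.5 mm in x and +30 mm in y of the tin
- tin_corner3 (a point): Bottom corner of the paint tin, at -47.5 mm in x and -30 mm in y of the tin
- brush_box: The smaller pale wooden box, fixed to the table: 180 mm (its x) by 100 mm (its y) by 80 mm high, all of its top a narrow sprung lid. Origin on the table under its centre. To be left alone.
- narrow_lid (a joint): Angle of the narrow lid of the brush box (rad), 82 mm wide, with the same kind of latch: 0 to 0.015 latched shut. To be left shut.
- brush_jar: Green glass jar, 72 mm across, 95 mm high, with brushes standing in it up to 215 mm high; origin under its centre; to be left alone
- water_cup: Open white plastic cup, 80 mm across, 85 mm high; origin under its centre; to be left alone
- medium_bottle: Clear bottle with black cap, 52 mm across, 120 mm high; origin under its centre; to be left alone
- glue_stick: Grey glue stick standing between the two boxes, 28 mm across, 90 mm high; origin under its centre; to be left alone
- tape_roll: Cardboard-brown tape roll lying flat, 90 mm across, 22 mm high; origin under its centre; to be left alone
- eraser: Dark rubber eraser, 55 by 30 by 16 mm; origin under its centre; to be left alone
- paint_pot: Black paint pot with a white cap, 76 mm across, 85 mm high; origin under its centre; to be left alone

How it is judged:
By the outcome, as a careful person would: the job done as asked, in the order asked, and still so for the second after the job is handed in, with the robot touching nothing.
It also fails if it takes over 51 s, if anything falls off the work surface, if the arm or the gripper's body presses on something with over 40 N, if the wrist force passes 120 N, or if a joint passes its speed limit or range.

## Working session

There is one attempt and no reset: what is moved stays moved. The work goes in short steps, Python scripts to look and compute and a tool call to move; the robot and the scene stay as the last step left them, time stands still between calls to the robot, and variables do not carry over. Pictures are saved under pics/ and viewed, at most 10 in all, crops included, and the job is handed in when it is done.

Besides the shell and the picture viewer there is one more tool, called after "Emit:" by a JSON object that holds its "method" and its "body", one argument or row to a line. jog_arm: Moves the arm, as the interface text tells. Its arguments: {"type":"object","properties":{"targets":{"type":"array","items":{"type":"object","properties":{"dx":{"type":"number"},"dy":{"type":"number"},"dz":{"type":"number"},"rx":{"type":"number"},"ry":{"type":"number"},"rz":{"type":"number"},"gripper":{"type":"number"}}}},"force":{"type":"number"}},"required":["targets"]}

```bash
mkdir -p pics; cat > h.py <<'E'
import numpy as np, cv2
from station import arm
def grab(n,tag):
    f=arm.grab_frame(n); cv2.imwrite(f'pics/{tag}.png',f['frame'][:,:,::-1]); np.savez(f'{tag}.npz',**f); return f
def pix2w(f,u,v,z=None):
    K=np.array([[f['fx'],0,f['cx']],[0,f['fy'],f['cy']],[0,0,1.]])
    p=cv2.undistortPoints(np.array([[[u,v]]],float),K,np.array(f['distortion'],float))[0,0]
    V=np.array(f['view']); R=V[:3,:3]; t=V[:3,3]
    o=-R.T@t; d=R.T@np.array([p[0],p[1],1])
    s=(z-o[2])/d[2] if z is not None else f['z_map'][int(v),int(u)]
    return o+s*d
E
python3 - <<'E'
from h import *
for n in('scene','top'): f=grab(n,n+'0')
s=arm.get_state();print({k:np.round(v,3) for k,v in s.items()})
E
```

```text
{'t': np.float64(0.1), 'q': array([-0.977,  0.359,  0.011, -0.   , -1.224, -0.288]), 'qd': array([-0.001, -0.001,  0.003,  0.001,  0.   ,  0.001]), 'joint_efforts': array([-1.0000e-03, -5.8416e+01,  2.9375e+01,  7.0150e+00,  1.0000e-02,
       -0.0000e+00]), 'eef_pos': array([ 0.203, -0.643,  0.248]), 'ee_rot': array([ 3.14 , -0.   , -2.836]), 'force': array([ 0.697,  0.398, -0.024]), 'moment': array([-0.047, -0.025,  0.013]), 'gripper_force': np.float64(0.0), 'width': np.float64(0.088)}
```

View pics/top0.png

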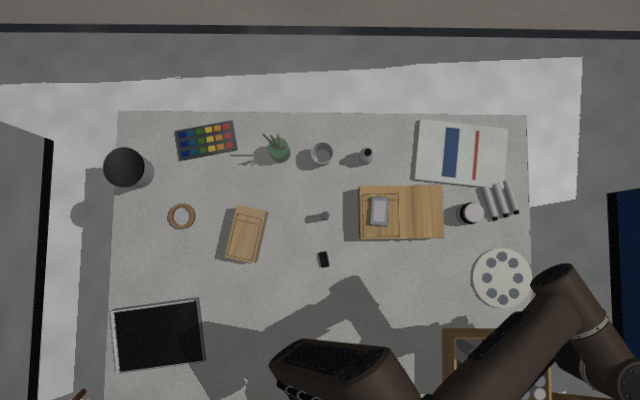

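View pics/scene0.png

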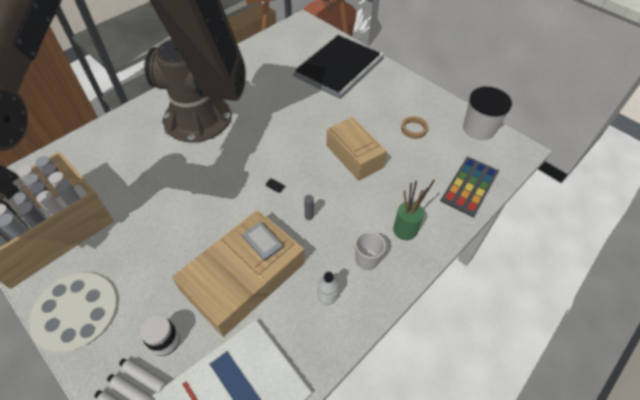

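The top view shows the pastel box at about (360–443, 186–240), with the tin at (379, 210) on its left part. The brush box is at (246, 235) and the paint pot at (469, 213). I'll enlarge the box.

```bash
python3 - <<'E'
from h import *
f=dict(np.load('top0.npz'));c=f['frame'][175:250,350:450,::-1]
cv2.imwrite('pics/crop.png',cv2.resize(c,None,fx=8,fy=8,interpolation=cv2.INTER_CUBIC))
for u,v in[(380,210),(425,212),(469,213)]: print(pix2w(f,u,v))
E
```

```text
[ 0.58735772 -0.19529588  0.09844353]
[ 0.58345204 -0.35065488  0.08003978]
[ 0.5818319 -0.5012307  0.0775491]
```

View pics/crop.png

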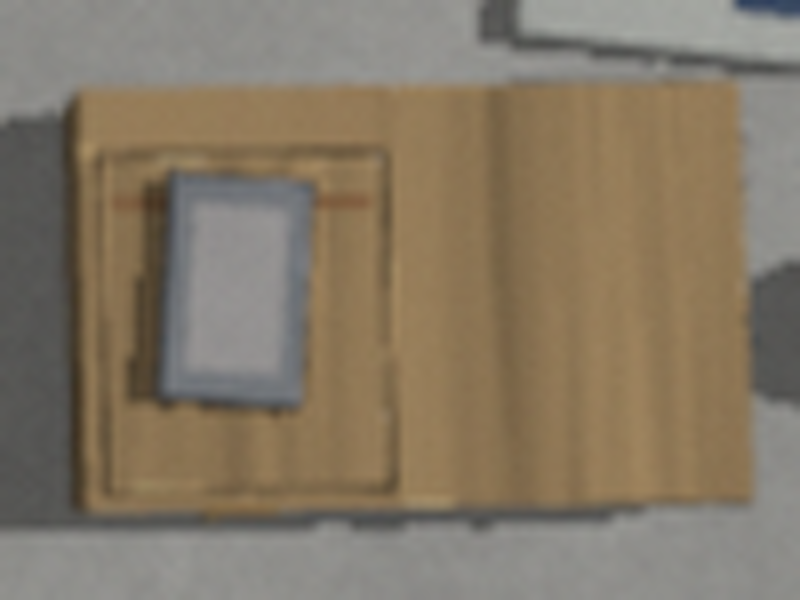

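```bash
python3 - <<'E'
from h import *
f=dict(np.load('top0.npz'))
g=lambda x,y,z:pix2w(f,350+(x+.5)/8-.5,175+(y+.5)/8-.5,z)[:2]
B=np.array([g(*p,.08) for p in[(80,90),(738,83),(752,502),(88,508)]])
T=np.array([g(*p,.10) for p in[(175,170),(315,183),(300,408),(160,395)]])
L=np.array([g(*p,.082) for p in[(103,155),(385,152),(395,490),(110,490)]])
print(B.round(4),B.mean(0));print(T.round(4),T.mean(0));print(L.round(4),L.mean(0))
e=lambda a,b:np.degrees(np.arctan2(*(a-b)[::-1]))
ref=np.array([[90,133],[90,-150],[-90,-150],[-90,133]])/1e3
M,_=cv2.estimateAffinePartial2D(ref,B);print('box',M,np.degrees(np.arctan2(M[1,0],M[0,0])))
print('tin yaw',e(T[0],T[3]),e(T[1],T[2]),'box',e(B[0],B[1])-90,e(B[3],B[2])-90)
yaw=np.arctan2(M[1,0],M[0,0]);R=np.array([[np.cos(yaw),-np.sin(yaw)],[np.sin(yaw),np.cos(yaw)]])
o=B.mean(0)-R@ref.mean(0);print('origin',o,'tin in box',(T-o)@R,'lid',(L-o)@R)
for p in[(0,65),(-55,65),(0,-45)]: print(p,o+R@(np.array(p)/1e3))
E
```

```text
[[ 0.6705 -0.1281]
 [ 0.6767 -0.4091]
 [ 0.4984 -0.4127]
 [ 0.4929 -0.1321]] [ 0.58463174 -0.27047362]
[[ 0.6347 -0.1663]
 [ 0.6299 -0.2251]
 [ 0.5354 -0.2187]
 [ 0.5402 -0.1602]] [ 0.58505293 -0.19258409]
[[ 0.6425 -0.1378]
 [ 0.6452 -0.2577]
 [ 0.5019 -0.2614]
 [ 0.5006 -0.1411]] [ 0.57253971 -0.1995038 ]
box [[ 0.99116033 -0.02080257  0.58445491]
 [ 0.02080257  0.99116033 -0.26204875]] 1.2023530081412126
tin yaw -3.72863238259173 -3.9296138026069563 box 1.2585310616916416 1.1250031708162993
origin [ 0.58445338 -0.26197549] tin in box [[ 0.05222378  0.09455535]
 [ 0.04616239  0.03587155]
 [-0.04808798  0.04433618]
 [-0.04207624  0.10269109]] lid [[ 0.06067005  0.1229698 ]
 [ 0.06077214  0.00296104]
 [-0.0825364   0.0023274 ]
 [-0.08130647  0.12257346]]
(0, 65) [ 0.58308945 -0.19698981]
(-55, 65) [ 0.52810156 -0.1981439 ]
(0, -45) [ 0.58539763 -0.30696559]
```

Emit:
{"method": "jog_arm", "body": {
  "targets": [
    {"dx":-33,"dy":25,"dz":0,"rz":-0.08,"gripper":0.55},
    {"dx":-65,"dy":49,"dz":0,"rz":-0.16,"gripper":0.55},
    {"dx":-98,"dy":74,"dz":0,"rz":-0.24,"gripper":0.55},
    {"dx":-130,"dy":98,"dz":0,"rz":-0.32,"gripper":0.55},
    {"dx":-163,"dy":123,"dz":5,"rz":-0.4,"gripper":0.55},
    {"dx":-196,"dy":147,"dz":10,"rz":-0.48,"gripper":0.55},
    {"dx":-228,"dy":172,"dz":15,"rz":-0.56,"gripper":0.55},
    {"dx":-261,"dy":196,"dz":20,"rz":-0.64,"gripper":0.55}
  ]
}}

```text
invalid input at $.targets[0]: expected keys dx, dy, dz, rx, ry, rz, gripper
```

```bash
cat >> h.py <<'E'
from scipy.spatial.transform import Rotation as Ro
O=np.array([.5845,-.2620]);Y=.021
def to(bx,by,z,yaw=-1.55):
    "tool-axis shift (mm) and turn to box-frame point (mm), TCP height z (mm)"
    s=arm.get_state(); R=Ro.from_euler('xyz',s['ee_rot'])
    c,n=np.cos(Y),np.sin(Y); w=np.r_[O+np.array([c*bx-n*by,n*bx+c*by])/1e3,z/1e3]
    print('t',s['t'],'pos',np.round(s['eef_pos'],4),'rot',np.round(s['ee_rot'],3),'F',np.round(s['force'],2),'w',s['width'])
    print('d',(R.inv().apply(w-s['eef_pos'])*1e3).round(1),'r',(R.inv()*Ro.from_euler('xyz',[np.pi,0,yaw])).as_rotvec().round(3))
E
python3 -c "
from h import *
to(2,150,200)"
```

```text
t 0.1 pos [ 0.2031 -0.6433  0.2477] rot [ 3.14  -0.    -2.836] F [ 0.7   0.4  -0.02] w 0.08782063122457713
d [-522.6  392.2   48.2] r [ 1.000e-03  1.000e-03 -1.286e+00]
```

Emit:
{"method": "jog_arm", "body": {
  "targets": [
    {"dx":-33,"dy":25,"dz":0,"rx":0,"ry":0,"rz":-0.08,"gripper":0.55},
    {"dx":-65,"dy":49,"dz":0,"rx":0,"ry":0,"rz":-0.16,"gripper":0.55},
    {"dx":-98,"dy":74,"dz":0,"rx":0,"ry":0,"rz":-0.24,"gripper":0.55},
    {"dx":-130,"dy":98,"dz":0,"rx":0,"ry":0,"rz":-0.32,"gripper":0.55},
    {"dx":-163,"dy":123,"dz":5,"rx":0,"ry":0,"rz":-0.4,"gripper":0.55},
    {"dx":-196,"dy":147,"dz":10,"rx":0,"ry":0,"rz":-0.48,"gripper":0.55},
    {"dx":-228,"dy":172,"dz":15,"rx":0,"ry":0,"rz":-0.56,"gripper":0.55},
    {"dx":-261,"dy":196,"dz":20,"rx":0,"ry":0,"rz":-0.64,"gripper":0.55}
  ]
}}

```text
t: 0.77
eef_pos: [0.3935, -0.3762, 0.2283]
ee_rot: [3.141, 0.0, -2.192]
force: [0.4, -0.4, 0.4]
width: 0.0414
gripper_force: 0.0
```

```bash
python3 -c "
from h import *
to(2,150,200)"
```

```text
t 0.7667 pos [ 0.3935 -0.3762  0.2283] rot [ 3.141  0.    -2.192] F [ 0.36 -0.42  0.4 ] w 0.041441074709160995
d [-325.4   -0.6   28.3] r [ 0.     0.    -0.642]
```

Emit:
{"method": "jog_arm", "body": {
  "targets": [
    {"dx":-41,"dy":0,"dz":3,"rx":0,"ry":0,"rz":-0.1,"gripper":0.55},
    {"dx":-82,"dy":0,"dz":7,"rx":0,"ry":0,"rz":-0.2,"gripper":0.55},
    {"dx":-123,"dy":0,"dz":10,"rx":0,"ry":0,"rz":-0.3,"gripper":0.55},
    {"dx":-164,"dy":0,"dz":14,"rx":0,"ry":0,"rz":-0.4,"gripper":0.55},
    {"dx":-205,"dy":0,"dz":18,"rx":0,"ry":0,"rz":-0.5,"gripper":0.55},
    {"dx":-246,"dy":0,"dz":22,"rx":0,"ry":0,"rz":-0.6,"gripper":0.55},
    {"dx":-287,"dy":0,"dz":25,"rx":0,"ry":0,"rz":-0.642,"gripper":0.55},
    {"dx":-325,"dy":-1,"dz":28,"rx":0,"ry":0,"rz":-0.642,"gripper":0.55}
  ]
}}

```text
t: 1.43
eef_pos: [0.5847, -0.113, 0.2002]
ee_rot: [3.141, 0.0, -1.55]
force: [-0.3, -1.4, -0.1]
width: 0.0392
gripper_force: 0.0
```

```bash
python3 -c "
from h import *
to(2,130,111)"
```

```text
t 1.4333 pos [ 0.5847 -0.113   0.2002] rot [ 3.141  0.    -1.55 ] F [-0.32 -1.35 -0.08] w 0.03923372407856161
d [19.   1.3 89.2] r [ 0.  0. -0.]
```

Emit:
{"method": "jog_arm", "body": {
  "targets": [
    {"dx":5,"dy":1,"dz":15,"rx":0,"ry":0,"rz":0,"gripper":0.55},
    {"dx":10,"dy":1,"dz":35,"rx":0,"ry":0,"rz":0,"gripper":0.55},
    {"dx":15,"dy":1,"dz":55,"rx":0,"ry":0,"rz":0,"gripper":0.55},
    {"dx":19,"dy":1,"dz":70,"rx":0,"ry":0,"rz":0,"gripper":0.55},
    {"dx":19,"dy":1,"dz":80,"rx":0,"ry":0,"rz":0,"gripper":0.55},
    {"dx":19,"dy":1,"dz":86,"rx":0,"ry":0,"rz":0,"gripper":0.55},
    {"dx":19,"dy":1,"dz":89,"rx":0,"ry":0,"rz":0,"gripper":0.55},
    {"dx":19,"dy":1,"dz":89,"rx":0,"ry":0,"rz":0,"gripper":0.55}
  ]
}}

```text
t: 2.1
eef_pos: [0.5833, -0.1341, 0.1114]
ee_rot: [3.141, -0.0, -1.554]
force: [0.0, 0.3, 0.2]
width: 0.0394
gripper_force: 0.0
```

```bash
python3 - <<'E'
from h import *
to(2,-15,111); f=grab('scene','s1')
cv2.imwrite('pics/s1c.png',cv2.resize(f['frame'][180:340,160:340,::-1],None,fx=3,fy=3,interpolation=cv2.INTER_CUBIC))
E
```

```text
t 2.1 pos [ 0.5833 -0.1341  0.1114] rot [ 3.141 -0.    -1.554] F [0.02 0.32 0.24] w 0.0394144454404685
d [142.9  -1.    0.4] r [ 0.    -0.    -0.004]
```

View pics/s1c.png

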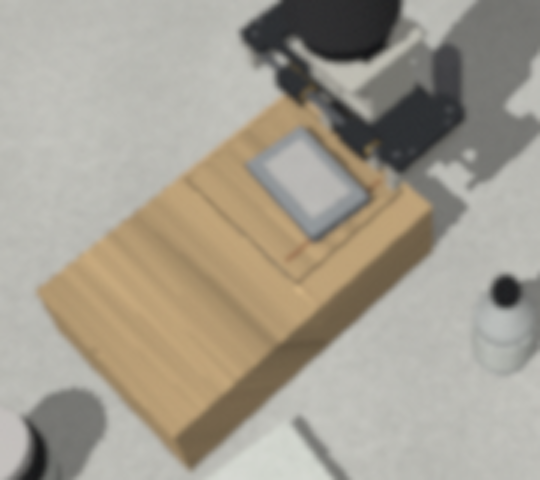

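The fingers (crop about 300,95 and 385,180) stand beside the tin's +y side (tin at about 308,185) and clear of it. I'll push slowly.

Emit:
{"method": "jog_arm", "body": {
  "targets": [
    {"dx":6,"dy":0,"dz":0,"rx":0,"ry":0,"rz":0,"gripper":0.55},
    {"dx":12,"dy":0,"dz":0,"rx":0,"ry":0,"rz":0,"gripper":0.55},
    {"dx":17,"dy":0,"dz":0,"rx":0,"ry":0,"rz":0,"gripper":0.55},
    {"dx":22,"dy":0,"dz":0,"rx":0,"ry":0,"rz":0,"gripper":0.55},
    {"dx":27,"dy":0,"dz":0,"rx":0,"ry":0,"rz":0,"gripper":0.55},
    {"dx":32,"dy":0,"dz":0,"rx":0,"ry":0,"rz":0,"gripper":0.55},
    {"dx":37,"dy":0,"dz":0,"rx":0,"ry":0,"rz":0,"gripper":0.55},
    {"dx":42,"dy":0,"dz":0,"rx":0,"ry":0,"rz":0,"gripper":0.55}
  ]
}}

```text
t: 2.82
eef_pos: [0.5842, -0.1767, 0.1117]
ee_rot: [-3.141, 0.0, -1.554]
force: [0.4, 1.7, 0.7]
width: 0.0393
gripper_force: 0.7
```

Emit:
{"method": "jog_arm", "body": {
  "targets": [
    {"dx":6,"dy":0,"dz":0,"rx":0,"ry":0,"rz":0,"gripper":0.55},
    {"dx":12,"dy":0,"dz":0,"rx":0,"ry":0,"rz":0,"gripper":0.55},
    {"dx":18,"dy":0,"dz":0,"rx":0,"ry":0,"rz":0,"gripper":0.55},
    {"dx":24,"dy":0,"dz":0,"rx":0,"ry":0,"rz":0,"gripper":0.55},
    {"dx":30,"dy":0,"dz":0,"rx":0,"ry":0,"rz":0,"gripper":0.55},
    {"dx":36,"dy":0,"dz":0,"rx":0,"ry":0,"rz":0,"gripper":0.55},
    {"dx":42,"dy":0,"dz":0,"rx":0,"ry":0,"rz":0,"gripper":0.55},
    {"dx":47,"dy":0,"dz":0,"rx":0,"ry":0,"rz":0,"gripper":0.55}
  ]
}}

```text
t: 3.48
eef_pos: [0.5848, -0.2239, 0.1115]
ee_rot: [3.142, -0.0, -1.554]
force: [0.2, 1.4, 0.7]
width: 0.0396
gripper_force: 0.6
```

```bash
python3 - <<'E'
from h import *
to(2,-15,111); f=grab('scene','s2')
cv2.imwrite('pics/s2c.png',cv2.resize(f['frame'][180:340,160:340,::-1],None,fx=3,fy=3,interpolation=cv2.INTER_CUBIC))
E
```

```text
t 3.4833 pos [ 0.5848 -0.2239  0.1115] rot [ 3.142 -0.    -1.554] F [0.24 1.44 0.67] w 0.03958137064805641
d [53.1 -1.1  0.5] r [ 0.    -0.    -0.004]
```

View pics/s2c.png

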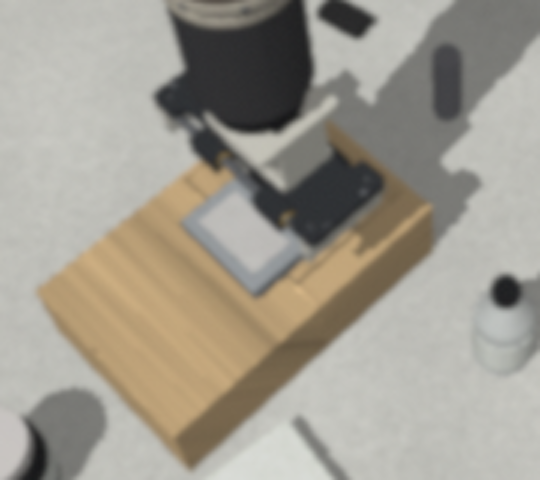

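The tin (243,238) is straight against both fingers and crossing onto the fixed top, so I'll carry on.

Emit:
{"method": "jog_arm", "body": {
  "targets": [
    {"dx":6,"dy":0,"dz":0,"rx":0,"ry":0,"rz":0,"gripper":0.55},
    {"dx":12,"dy":0,"dz":0,"rx":0,"ry":0,"rz":0,"gripper":0.55},
    {"dx":18,"dy":0,"dz":0,"rx":0,"ry":0,"rz":0,"gripper":0.55},
    {"dx":24,"dy":0,"dz":0,"rx":0,"ry":0,"rz":0,"gripper":0.55},
    {"dx":30,"dy":0,"dz":0,"rx":0,"ry":0,"rz":0,"gripper":0.55},
    {"dx":36,"dy":0,"dz":0,"rx":0,"ry":0,"rz":0,"gripper":0.55},
    {"dx":42,"dy":0,"dz":0,"rx":0,"ry":0,"rz":0,"gripper":0.55},
    {"dx":47,"dy":0,"dz":0,"rx":0,"ry":0,"rz":0,"gripper":0.55}
  ]
}}

```text
t: 4.2
eef_pos: [0.5856, -0.2709, 0.1115]
ee_rot: [3.142, -0.0, -1.554]
force: [0.7, 0.7, 0.0]
width: 0.0393
gripper_force: 0.2
```

Emit:
{"method": "jog_arm", "body": {
  "targets": [
    {"dx":4,"dy":0,"dz":0,"rx":0,"ry":0,"rz":0,"gripper":0.55},
    {"dx":8,"dy":0,"dz":0,"rx":0,"ry":0,"rz":0,"gripper":0.55},
    {"dx":11,"dy":0,"dz":0,"rx":0,"ry":0,"rz":0,"gripper":0.55},
    {"dx":11,"dy":0,"dz":0,"rx":0,"ry":0,"rz":0,"gripper":0.55},
    {"dx":8,"dy":0,"dz":0,"rx":0,"ry":0,"rz":0,"gripper":0.55},
    {"dx":0,"dy":0,"dz":-10,"rx":0,"ry":0,"rz":0,"gripper":0.8},
    {"dx":-15,"dy":0,"dz":-25,"rx":0,"ry":0,"rz":0,"gripper":1},
    {"dx":-35,"dy":5,"dz":-30,"rx":0,"ry":0,"rz":0,"gripper":1}
  ]
}}

```text
t: 4.87
eef_pos: [0.5817, -0.2349, 0.1446]
ee_rot: [-3.138, -0.001, -1.554]
force: [1.2, 0.3, -0.0]
width: 0.0255
gripper_force: 0.0
```

```bash
python3 - <<'E'
from h import *
to(-57,65,115); f=grab('scene','s3')
cv2.imwrite('pics/s3c.png',cv2.resize(f['frame'][180:340,160:340,::-1],None,fx=3,fy=3,interpolation=cv2.INTER_CUBIC))
E
```

```text
t 4.8667 pos [ 0.5817 -0.2349  0.1446] rot [-3.138e+00 -1.000e-03 -1.554e+00] F [ 1.24  0.34 -0.02] w 0.025489884061224332
d [-37.6  55.   29.4] r [-0.003 -0.001 -0.004]
```

View pics/s3c.png

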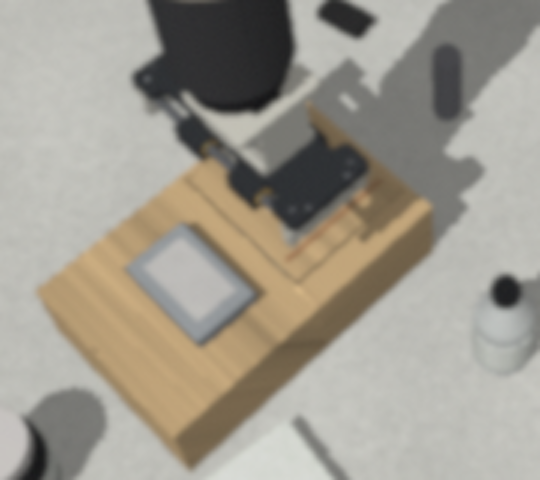

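The tin at (193,283) lies wholly on the fixed top, beyond the seam (190,180)–(300,280). Next I'll go above the press point with the fingers closed.

Emit:
{"method": "jog_arm", "body": {
  "targets": [
    {"dx":-10,"dy":14,"dz":0,"rx":0,"ry":0,"rz":0,"gripper":1},
    {"dx":-20,"dy":28,"dz":0,"rx":0,"ry":0,"rz":0,"gripper":1},
    {"dx":-30,"dy":42,"dz":0,"rx":0,"ry":0,"rz":0,"gripper":1},
    {"dx":-38,"dy":55,"dz":5,"rx":0,"ry":0,"rz":0,"gripper":1},
    {"dx":-38,"dy":55,"dz":15,"rx":0,"ry":0,"rz":0,"gripper":1},
    {"dx":-38,"dy":55,"dz":25,"rx":0,"ry":0,"rz":0,"gripper":1},
    {"dx":-38,"dy":55,"dz":29,"rx":0,"ry":0,"rz":0,"gripper":1},
    {"dx":-38,"dy":55,"dz":29,"rx":0,"ry":0,"rz":0,"gripper":1}
  ]
}}

```text
t: 5.58
eef_pos: [0.5244, -0.1979, 0.1117]
ee_rot: [3.14, 0.0, -1.553]
force: [-0.8, -0.1, -0.5]
width: 0.0004
gripper_force: 0.0
```

```bash
python3 - <<'E'
from h import *
to(-57,65,98)
E
```

```text
t 5.5833 pos [ 0.5244 -0.1979  0.1117] rot [ 3.14   0.    -1.553] F [-0.77 -0.12 -0.54] w 0.00041698518069775416
d [ 0.4 -1.8 13.7] r [ 0.001  0.    -0.003]
```

Emit:
{"method": "jog_arm", "body": {
  "targets": [
    {"dx":0,"dy":-2,"dz":3,"rx":0,"ry":0,"rz":0,"gripper":1},
    {"dx":0,"dy":-2,"dz":5,"rx":0,"ry":0,"rz":0,"gripper":1},
    {"dx":0,"dy":-2,"dz":7,"rx":0,"ry":0,"rz":0,"gripper":1},
    {"dx":0,"dy":-2,"dz":8,"rx":0,"ry":0,"rz":0,"gripper":1},
    {"dx":0,"dy":-2,"dz":9,"rx":0,"ry":0,"rz":0,"gripper":1},
    {"dx":0,"dy":-2,"dz":10,"rx":0,"ry":0,"rz":0,"gripper":1},
    {"dx":0,"dy":-2,"dz":11,"rx":0,"ry":0,"rz":0,"gripper":1},
    {"dx":0,"dy":-2,"dz":11,"rx":0,"ry":0,"rz":0,"gripper":1}
  ]
}}

```text
t: 6.25
eef_pos: [0.5266, -0.1983, 0.1016]
ee_rot: [-3.141, -0.0, -1.554]
force: [0.6, -0.7, 1.6]
width: 0.0003
gripper_force: 0.8
```

Emit:
{"method": "jog_arm", "body": {
  "targets": [
    {"dx":0,"dy":0,"dz":0.3,"rx":0,"ry":0,"rz":0,"gripper":1},
    {"dx":0,"dy":0,"dz":0.6,"rx":0,"ry":0,"rz":0,"gripper":1},
    {"dx":0,"dy":0,"dz":0.9,"rx":0,"ry":0,"rz":0,"gripper":1},
    {"dx":0,"dy":0,"dz":1.2,"rx":0,"ry":0,"rz":0,"gripper":1},
    {"dx":0,"dy":0,"dz":1.5,"rx":0,"ry":0,"rz":0,"gripper":1},
    {"dx":0,"dy":0,"dz":1.5,"rx":0,"ry":0,"rz":0,"gripper":1},
    {"dx":0,"dy":0,"dz":1.5,"rx":0,"ry":0,"rz":0,"gripper":1},
    {"dx":0,"dy":0,"dz":1.5,"rx":0,"ry":0,"rz":0,"gripper":1}
  ]
}}

```text
t: 6.92
eef_pos: [0.5265, -0.1982, 0.1001]
ee_rot: [-3.142, -0.0, -1.554]
force: [0.6, -1.6, 2.4]
width: 0.0005
gripper_force: 0.9
```

Not at the stop yet, so I'll press on.

Emit:
{"method": "jog_arm", "body": {
  "targets": [
    {"dx":0,"dy":0,"dz":0.3,"rx":0,"ry":0,"rz":0,"gripper":1},
    {"dx":0,"dy":0,"dz":0.6,"rx":0,"ry":0,"rz":0,"gripper":1},
    {"dx":0,"dy":0,"dz":0.9,"rx":0,"ry":0,"rz":0,"gripper":1},
    {"dx":0,"dy":0,"dz":1.2,"rx":0,"ry":0,"rz":0,"gripper":1},
    {"dx":0,"dy":0,"dz":1.5,"rx":0,"ry":0,"rz":0,"gripper":1},
    {"dx":0,"dy":0,"dz":1.5,"rx":0,"ry":0,"rz":0,"gripper":1},
    {"dx":0,"dy":0,"dz":1.5,"rx":0,"ry":0,"rz":0,"gripper":1},
    {"dx":0,"dy":0,"dz":1.5,"rx":0,"ry":0,"rz":0,"gripper":1}
  ]
}}

```text
t: 7.58
eef_pos: [0.5265, -0.1982, 0.0989]
ee_rot: [-3.141, -0.0, -1.554]
force: [-0.1, -0.9, 4.9]
width: 0.0004
gripper_force: 2.6
```

Emit:
{"method": "jog_arm", "body": {
  "targets": [
    {"dx":0,"dy":0,"dz":0.3,"rx":0,"ry":0,"rz":0,"gripper":1},
    {"dx":0,"dy":0,"dz":0.6,"rx":0,"ry":0,"rz":0,"gripper":1},
    {"dx":0,"dy":0,"dz":0.8,"rx":0,"ry":0,"rz":0,"gripper":1},
    {"dx":0,"dy":0,"dz":1,"rx":0,"ry":0,"rz":0,"gripper":1},
    {"dx":0,"dy":0,"dz":1,"rx":0,"ry":0,"rz":0,"gripper":1},
    {"dx":0,"dy":0,"dz":1,"rx":0,"ry":0,"rz":0,"gripper":1},
    {"dx":0,"dy":0,"dz":1,"rx":0,"ry":0,"rz":0,"gripper":1},
    {"dx":0,"dy":0,"dz":1,"rx":0,"ry":0,"rz":0,"gripper":1}
  ]
}}

```text
t: 8.25
eef_pos: [0.5266, -0.1983, 0.0987]
ee_rot: [-3.141, -0.0, -1.553]
force: [-2.4, 1.0, 13.0]
width: 0.0006
gripper_force: 6.2
```

The lid is at its firm stop: the TCP moved only 0.2 mm more and the force rose to 13 N. I'll take the hand straight up, fast.

Emit:
{"method": "jog_arm", "body": {
  "targets": [
    {"dx":0,"dy":0,"dz":-15,"rx":0,"ry":0,"rz":0,"gripper":1},
    {"dx":0,"dy":0,"dz":-40,"rx":0,"ry":0,"rz":0,"gripper":1},
    {"dx":0,"dy":0,"dz":-70,"rx":0,"ry":0,"rz":0,"gripper":1},
    {"dx":0,"dy":0,"dz":-100,"rx":0,"ry":0,"rz":0,"gripper":1},
    {"dx":0,"dy":0,"dz":-130,"rx":0,"ry":0,"rz":0,"gripper":1},
    {"dx":0,"dy":0,"dz":-150,"rx":0,"ry":0,"rz":0,"gripper":1},
    {"dx":0,"dy":10,"dz":-160,"rx":0,"ry":0,"rz":0,"gripper":1},
    {"dx":0,"dy":20,"dz":-165,"rx":0,"ry":0,"rz":0,"gripper":1}
  ]
}}

```text
t: 8.92
eef_pos: [0.5059, -0.1983, 0.2633]
ee_rot: [-3.141, 0.0, -1.554]
force: [-0.4, 0.4, -0.3]
width: 0.0004
gripper_force: 0.0
```

Emit:
{"method": "jog_arm", "body": {
  "targets": [
    {"dx":0,"dy":10,"dz":-10,"rx":0,"ry":0,"rz":0,"gripper":1},
    {"dx":0,"dy":20,"dz":-20,"rx":0,"ry":0,"rz":0,"gripper":1},
    {"dx":0,"dy":30,"dz":-30,"rx":0,"ry":0,"rz":0,"gripper":1},
    {"dx":0,"dy":40,"dz":-40,"rx":0,"ry":0,"rz":0,"gripper":1},
    {"dx":0,"dy":45,"dz":-40,"rx":0,"ry":0,"rz":0,"gripper":1},
    {"dx":0,"dy":45,"dz":-40,"rx":0,"ry":0,"rz":0,"gripper":1},
    {"dx":0,"dy":45,"dz":-40,"rx":0,"ry":0,"rz":0,"gripper":1},
    {"dx":0,"dy":45,"dz":-40,"rx":0,"ry":0,"rz":0,"gripper":1}
  ]
}}

```text
t: 9.58
eef_pos: [0.4614, -0.1992, 0.302]
ee_rot: [3.141, 0.0, -1.554]
force: [0.0, 0.1, 0.2]
width: 0.0006
gripper_force: 0.0
```

Emit:
{"method": "jog_arm", "body": {
  "targets": [
    {"dx":0,"dy":0,"dz":0,"rx":0,"ry":0,"rz":0,"gripper":1},
    {"dx":0,"dy":0,"dz":0,"rx":0,"ry":0,"rz":0,"gripper":1},
    {"dx":0,"dy":0,"dz":0,"rx":0,"ry":0,"rz":0,"gripper":1},
    {"dx":0,"dy":0,"dz":0,"rx":0,"ry":0,"rz":0,"gripper":1},
    {"dx":0,"dy":0,"dz":0,"rx":0,"ry":0,"rz":0,"gripper":1},
    {"dx":0,"dy":0,"dz":0,"rx":0,"ry":0,"rz":0,"gripper":1},
    {"dx":0,"dy":0,"dz":0,"rx":0,"ry":0,"rz":0,"gripper":1},
    {"dx":0,"dy":0,"dz":0,"rx":0,"ry":0,"rz":0,"gripper":1}
  ]
}}

```text
t: 10.25
eef_pos: [0.4614, -0.1993, 0.3025]
ee_rot: [3.142, 0.0, -1.554]
force: [-1.0, -0.7, 0.4]
width: 0.0005
gripper_force: 0.0
```

Emit:
{"method": "jog_arm", "body": {
  "targets": [
    {"dx":0,"dy":0,"dz":0,"rx":0,"ry":0,"rz":0,"gripper":1},
    {"dx":0,"dy":0,"dz":0,"rx":0,"ry":0,"rz":0,"gripper":1},
    {"dx":0,"dy":0,"dz":0,"rx":0,"ry":0,"rz":0,"gripper":1},
    {"dx":0,"dy":0,"dz":0,"rx":0,"ry":0,"rz":0,"gripper":1},
    {"dx":0,"dy":0,"dz":0,"rx":0,"ry":0,"rz":0,"gripper":1},
    {"dx":0,"dy":0,"dz":0,"rx":0,"ry":0,"rz":0,"gripper":1},
    {"dx":0,"dy":0,"dz":0,"rx":0,"ry":0,"rz":0,"gripper":1},
    {"dx":0,"dy":0,"dz":0,"rx":0,"ry":0,"rz":0,"gripper":1}
  ]
}}

```text
t: 10.92
eef_pos: [0.4614, -0.1993, 0.3025]
ee_rot: [3.142, 0.0, -1.554]
force: [-0.7, -0.4, 0.1]
width: 0.0005
gripper_force: 0.0
```

Emit:
{"method": "jog_arm", "body": {
  "targets": [
    {"dx":0,"dy":0,"dz":0,"rx":0,"ry":0,"rz":0,"gripper":1},
    {"dx":0,"dy":0,"dz":0,"rx":0,"ry":0,"rz":0,"gripper":1},
    {"dx":0,"dy":0,"dz":0,"rx":0,"ry":0,"rz":0,"gripper":1},
    {"dx":0,"dy":0,"dz":0,"rx":0,"ry":0,"rz":0,"gripper":1},
    {"dx":0,"dy":0,"dz":0,"rx":0,"ry":0,"rz":0,"gripper":1},
    {"dx":0,"dy":0,"dz":0,"rx":0,"ry":0,"rz":0,"gripper":1},
    {"dx":0,"dy":0,"dz":0,"rx":0,"ry":0,"rz":0,"gripper":1},
    {"dx":0,"dy":0,"dz":0,"rx":0,"ry":0,"rz":0,"gripper":1}
  ]
}}

```text
t: 11.58
eef_pos: [0.4615, -0.1993, 0.3026]
ee_rot: [-3.142, -0.0, -1.554]
force: [0.6, 0.1, 0.0]
width: 0.0007
gripper_force: 0.0
```

Emit:
{"method": "jog_arm", "body": {
  "targets": [
    {"dx":0,"dy":0,"dz":0,"rx":0,"ry":0,"rz":0,"gripper":1},
    {"dx":0,"dy":0,"dz":0,"rx":0,"ry":0,"rz":0,"gripper":1},
    {"dx":0,"dy":0,"dz":0,"rx":0,"ry":0,"rz":0,"gripper":1},
    {"dx":0,"dy":0,"dz":0,"rx":0,"ry":0,"rz":0,"gripper":1},
    {"dx":0,"dy":0,"dz":0,"rx":0,"ry":0,"rz":0,"gripper":1},
    {"dx":0,"dy":0,"dz":0,"rx":0,"ry":0,"rz":0,"gripper":1},
    {"dx":0,"dy":0,"dz":0,"rx":0,"ry":0,"rz":0,"gripper":1},
    {"dx":0,"dy":0,"dz":0,"rx":0,"ry":0,"rz":0,"gripper":1}
  ]
}}

```text
t: 12.25
eef_pos: [0.4614, -0.1993, 0.3026]
ee_rot: [3.142, -0.0, -1.554]
force: [0.5, 0.6, -1.0]
width: 0.0003
gripper_force: 0.0
```

```bash
python3 - <<'E'
from h import *
to(0,0,300); f=grab('scene','s4')
cv2.imwrite('pics/s4c.png',cv2.resize(f['frame'][100:360,130:450,::-1],None,fx=2,fy=2,interpolation=cv2.INTER_CUBIC))
E
```

```text
t 12.25 pos [ 0.4614 -0.1993  0.3026] rot [ 3.142 -0.    -1.554] F [ 0.48  0.59 -0.98] w 0.0003031303571773581
d [  64.7 -122.     2.6] r [ 0.    -0.    -0.004]
```

View pics/s4c.png

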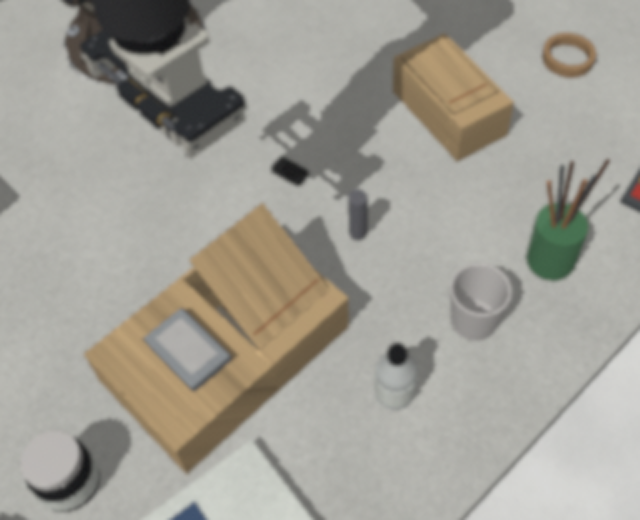

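The lid stands open (about 255,270), more than two seconds after the hand moved away. The tin is on the fixed top (188,347), the brush box is shut (455,95), and nothing else has moved.

```bash
python3 -c "
from station import arm
print(arm.job_done())"
```

```text
the job is handed in; nothing more can be done
None
```

I pushed the paint tin sideways onto the fixed top and pressed the wide lid once to its stop; it sprang open and was still open over two seconds later, with the brush box shut and nothing else moved, and I handed the job in at about 12 s.

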